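# Index the carriage to the third bay and push the carton home

### The arm

A 6-joint arm with a two-finger parallel gripper is mounted at the origin on a cart in front of the work surface, level with it; the furniture and walls round the work are solid. World frame = base frame: x ahead of the robot, y to its left, z up, the work surface at z = 0. Lengths are in m, angles in rad, forces in N, time in s.
With the tool pointing down it reaches from about 0.35 to 0.975 m from the base axis. Payload 4.9 kg.
Tool frame: the origin (TCP) lies on the mounting face of the last link; the fingertips stand 173 mm ahead of it and the grasp point (between the pads) lies 155 mm ahead of it; x points along the fingers, z is the direction in which the jaws open and shut, and the axes are right-handed (so a half turn about x gives the same grasp; the last joint's range is limited). The gripper opens to 85 mm and grips with 20 to 120 N. Pads are 22 mm wide; open, the fingers measure 114 mm over their backs; the gripper's body (76 mm by 85 mm) begins 54 mm behind the grasp point. The pads swing forward as they close: fully open they stand 13 mm farther back than shut.
Start: joints at [-1.412, 0.053, 1.613, -0, 1.476, -0.119], TCP at [0.171, -0.601, 0.405] pointing down, gripper open.
Joint ranges: [-3.01, 3.01], [-1.01, 2.22], [0.06, 2.58], [-1.02, 4.17], [0.09, 2.62], [-3.14, 3.14]. Speed limits (rad/s): [2.57, 2.57, 3.14, 3.14, 3.14, 3.14].

### API

Orientations are given as a rotation vector (axis times angle).
In Python, from station import get_obs, get_image, get_calibration, finish_job, look_for, masks_of, tip_of gives the robot as it stands.
- The arm moves only by the tool carry_out, never from a script. Its argument "increments" is a list of rows, each a list of 3 entries, a list of its own where there are three numbers: the turn, a rotation vector about the world's x, y, z in units of 0.1 rad (1.0 is 0.1 rad), then the shift along the world's x, y, z in units of 20 mm (1.0 is 20 mm), then the opening, from 0 (shut) to 1 (fully open). A call has 1 to 8 rows; each row shifts and turns the pose as measured when the row begins; what a row does not reach is not made up. A row lasts 1/10 s, in which the tool goes at most 50 mm and 8.59 degrees, less where a joint would pass 70% of its speed; a pose out of reach is approached as far as the arm can. A call with a number of a shift or a turn outside -1 to 1 is refused whole. A call with a gripper value outside its range is refused whole. The fingers move at their own pace and stop on an object; "squeeze" is the grip in N (left out, the last holds). Time passes only in rows, so rows that do not move let the fingers close. It gives the time, the measured TCP pose, the force and the opening at its end, in the units of the state.
- get_obs(): the state, without advancing time (a new reading comes with each control period).
- get_image(name): name is "scene" or "top"; returns (picture, depth): 400x640x3 uint8, blue, green, red; 400x640 float32, m along the optical axis (not along the pixel's ray), 0 where there is no reading.
- get_calibration(name): a dict with "fx", "fy", "cx", "cy" (pixels), "position" and "orientation" of the camera in the world. Camera axes: x right, y down, z forward; pixel columns grow to the right and rows downward; lengths in m; the calibration is good to about 2 mm. A picture is of the moment at which its call begins. get_calibration takes no time and is no camera call.
- finish_job(): hands the job in, once; it reports no verdict.
Trained networks look in the newest picture that a camera, given by its name, has taken for a name from the list of things; names that differ only in an ending like _2 or _b are one class to them, and where a whole thing is asked for, a point or a joint stands for the part that bears it (a point fixed in the world has none). Each returns a list of dicts, best first, with "p" (0 to 1); they miss things now and then, are a little off and sometimes report something else, mostly with a low value. They report only what shows in the picture. A call takes as long as a camera call.
- look_for(camera, query): "centre" ([column, row] in pixels, amid what is visible of it).
- masks_of(camera, query): "region" (400x640 bool, what is visible of it) and "centre" ([column, row] in pixels, amid what is visible of it).
- tip_of(camera, query): "centre" ([column, row] in pixels: a listed point, or the origin of a listed thing).
The state is a dict: "t": time; "q": joint angles; "dq": joint speeds; "effort": joint torques, N m; "tool_pos": TCP position; "tool_rot": TCP orientation; "contact_force": force on the tool from outside, world axes, zero at the start; "wrist_torque": the same for the moment, N m; "opening": finger opening in m.
Only numpy, scipy, OpenCV 4.12 (cv2) and the standard library are available. Lean on these libraries where they do the work, as an engineer would, in place of code of your own. Each camera call takes 0.05 s, during which the arm holds its last target.

### The job

With a fingertip, run the loading carriage along its rail, counting the rack's bays from the left, until it clicks in square before the third bay with the carton still aboard. Then push the carton straight off the carriage into that bay until it is fully home against the buffers at the back. Only push: the carton must never be lifted, and everything else on the bench, and in the other bays, stays where it is.

Things in the scene. Friction and masses are not known exactly. Their poses are not given: they have to be found in the camera images.
- rack: Carton rack screwed to the bench: grey base plate; at the far side four open-topped bays in a row along y, at the near side a twin-shaft rail with the carriage. Origin: on the bench under the middle of the bays' mouth line; x points away from the robot into the bays, y left along the row. The rail's black end blocks stand at y = +266 and -186 mm, tops 32 mm above the bench.
- bay_1 (a point): Middle of the mouth of the first (leftmost) bay, at floor height; axes as the rack's. The four bay centres lie at rack y = +120, +40, -40, -120 mm, divided by aluminium plates 8 mm thick with round noses, from 2 to 101 mm behind the mouth line, tops 70 mm above the bench. First and fourth bay hold other cartons; second and third are empty.
- bay_3 (a point): Middle of the mouth of the third bay from the left, on the mouth line at floor height (34.5 mm above the bench); axes as the rack's. Each bay is 72 mm wide inside and open to the front and above; rubber buffers on its back wall stop a part 97 mm behind the mouth line.
- carriage: Loading carriage on the rail: aluminium tray 104 mm (x) by 80 mm (y), top 36 mm above the bench, 68 mm clear between its two 6 mm cheeks, open to front and bays. Origin: on the bench under the tray's middle, 58 mm before the mouth line; the tray ends 6 mm before it, 1.5 mm above the bay floors. Slides along rack y only, from about y = +213 mm (left stop) to -134 mm; starts left of the first bay. Axes as the rack's.
- carriage_left (a point): Middle of the carriage's outer left face, 50 mm above the bench: where the fingertip pushes. Flat cheek, 104 mm along rack x, 34 to 66 mm above the bench; the right cheek's outer face is 80 mm to the right. A spring roller clicks in when the carriage is square before a bay, pulling in over about 4 mm either side. About 1 N slides the carriage between clicks, about 5.5 N over one; it stays where left.
- carton: Brown carton 95 x 62 x 48 mm (x, y, z), 0.28 to 0.56 kg, loose on the carriage between the cheeks, its 95 mm length along rack x. Origin: centre of its underside. Fully home in the bay its origin is 49.5 mm behind the mouth line and its near end about flush with the divider noses (2 mm behind the mouth line).
- white_carton: Loose white carton 62 x 62 x 58 mm in the first or fourth bay. Origin: centre of its underside. Bystander.
- flat_carton: Loose red carton 50 x 60 x 30 mm in the first or fourth bay. Origin: centre of its underside. Bystander.
- scanner: Loose ring scanner with an orange head, 96 x 34 x 39 mm, at the right near the front. Origin on its underside. Bystander.
- small_carton: Loose white upright carton with brown tape, 58 x 58 x 75 mm, on the bench at the right. Origin: centre of its underside. Bystander.
- marker: Loose felt marker, 134 x 18 x 19 mm, lying on the bench near the front. Origin on its underside. Bystander.

How it is judged:
On the way:
1. The carriage stands square before the third bay (within 5 mm), at rest, with the carton still aboard (y of carriage in the frame of bay_3 between -0.005 and 0.005 m and linear speed of carriage below 0.01 m/s and x of carton in the frame of carriage between -0.03 and 0.025 m and z of carton in the frame of carriage below 0.042 m), for 0.2 s.
At the end, for the whole second after the job is handed in: The carton stands flat and at rest on the floor of the third bay from the left, lengthwise, within 6 mm of touching the buffers at the back (x of carton in the frame of bay_3 above 0.0435 m and y of carton in the frame of bay_3 between -0.008 and 0.008 m and z of carton in the frame of bay_3 below 0.005 m and angle between carton's own z axis and vertical below 0.06 rad and angle between the x axis of carton and the x axis of rack, either way round below 0.13 rad and linear speed of carton below 0.01 m/s).
It fails at once if The carton is lifted (more than 10 mm) or tipped (height (world z) of carton above 0.046 m or angle between carton's own z axis and vertical above 0.2 rad).
It fails at once if A carton in another bay is displaced by more than 15 mm (distance of any of white_carton, flat_carton from where it was at the start of the episode above 0.015 m).
It fails at once if Something else on the bench (scanner, upright carton, marker) is displaced by more than 15 mm (distance of any of scanner, small_carton, marker from where it was at the start of the episode above 0.015 m).
It also fails if it takes over 59 s, if anything falls off the work surface, if the arm or the gripper's body presses on something with over 40 N, if the wrist force passes 120 N, or if a joint passes its speed limit or range.

## Working session

There is one attempt and no reset: what is moved stays moved. The work goes in short steps, Python scripts to look and compute and a tool call to move; the robot and the scene stay as the last step left them, time stands still between calls to the robot, and variables do not carry over. Pictures are saved under pics/ and viewed, and the job is handed in when it is done.

Besides the shell and the picture viewer there is one more tool, called after "Request:" as name(argument=value, ...) on one line, values as JSON. carry_out: Moves the arm, as the interface text tells. Shifts and turns lie within -1 to 1; 1 stands for 20 mm of shift or 0.1 rad of turn. Its arguments: {"type":"object","properties":{"increments":{"type":"array","items":{"type":"array"}},"squeeze":{"type":"number"}},"required":["increments"]}

```bash
mkdir -p pics; ls; cat > h.py <<'E'
import numpy as np,cv2
from scipy.spatial.transform import Rotation as R
from station import *
def cam(n):
    c=get_calibration(n); o=np.array(c['orientation'],float)
    M=o if o.shape==(3,3) else (R.from_rotvec(o).as_matrix() if o.size==3 else R.from_quat(o).as_matrix())
    return c,M,np.array(c['position'])
def px2w(n,u,v,d=None,z=None):
    c,M,p=cam(n); r=M@np.array([(u-c['cx'])/c['fx'],(v-c['cy'])/c['fy'],1.])
    s=d if d is not None else (z-p[2])/r[2]
    return p+s*r
def w2px(n,w):
    c,M,p=cam(n); q=M.T@(np.array(w)-p); return c['fx']*q[0]/q[2]+c['cx'],c['fy']*q[1]/q[2]+c['cy']
E
python3 - <<'E'
from h import *
for n in ['scene','top']:
    print(n,get_calibration(n))
    im,d=get_image(n); cv2.imwrite(f'pics/{n}0.png',im); np.save(f'{n}0.npy',d)
for q in ['rack','bay_1','bay_3','carriage','carriage_left','carton']:
    for n in ['scene','top']:
        print(q,n,[(np.round(r['centre'],1),round(r['p'],2)) for r in tip_of(n,q)[:2]])
o=get_obs();print(o)
E
```

```text
pics
scene {'fx': 389.68790996342636, 'fy': 389.68790996342636, 'cx': 327.28692787107565, 'cy': 207.74754494473729, 'position': array([-0.391491  ,  0.57590547,  0.55101367]), 'orientation': array([-1.10042118,  1.95306141, -1.2642293 ])}
top {'fx': 372.5476956872696, 'fy': 372.5476956872696, 'cx': 320.0656696791639, 'cy': 192.98922860514614, 'position': array([0.41492811, 0.01606703, 0.95558651]), 'orientation': array([-2.13526599,  2.12804472, -0.13941279])}
rack scene [(array([302. , 239.7]), 0.79)]
rack top [(array([285.3, 197.2]), 0.75)]
bay_1 scene [(array([266.8, 241.2]), 0.76), (array([309.2, 227.9]), 0.6)]
bay_1 top [(array([235.6, 195.2]), 0.94), (array([299.2, 193.1]), 0.88)]
bay_3 scene [(array([266.8, 241.2]), 0.76), (array([309.2, 227.9]), 0.6)]
bay_3 top [(array([235.6, 195.2]), 0.94), (array([299.2, 193.1]), 0.88)]
carriage scene [(array([260.5, 263.8]), 0.71), (array([307.3, 225.6]), 0.22)]
carriage top [(array([224.7, 223.4]), 0.66)]
carriage_left scene [(array([244.4, 249.8]), 0.75)]
carriage_left top [(array([198.4, 218.3]), 0.7)]
carton scene [(array([259.2, 253.4]), 0.93)]
carton top [(array([220. , 219.4]), 0.75), (array([201.4, 219.3]), 0.39)]
{'t': 0.7, 'q': array([-1.41201099e+00,  5.26946743e-02,  1.61288583e+00,  1.00581602e-05,
        1.47599515e+00, -1.19016342e-01]), 'dq': array([-0.000699  ,  0.00102264,  0.00078183, -0.00037285, -0.0001152 ,
        0.00045517]), 'effort': array([-1.65758684e-04, -3.93548441e+01, -3.70371687e+01, -1.43877169e-04,
        3.50428600e-04,  1.80242466e-05]), 'tool_pos': array([ 0.17139078, -0.60102625,  0.40471535]), 'tool_rot': array([ 1.00215019,  1.32788045, -1.00215778]), 'contact_force': array([ 0.14355678, -0.55780368,  0.27943992]), 'wrist_torque': array([-0.00765784,  0.0151257 ,  0.03861689]), 'opening': 0.08526947077973385}
```

View pics/scene0.png

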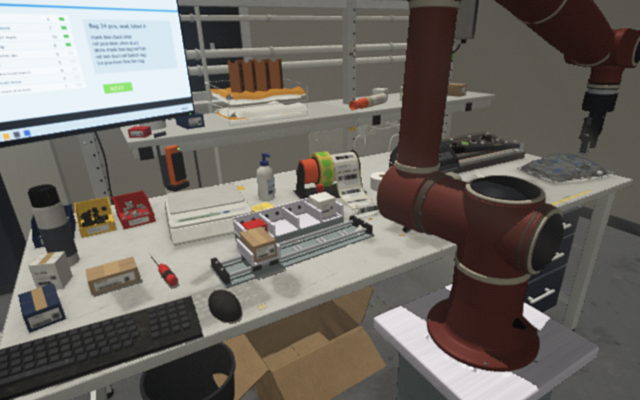

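View pics/top0.png

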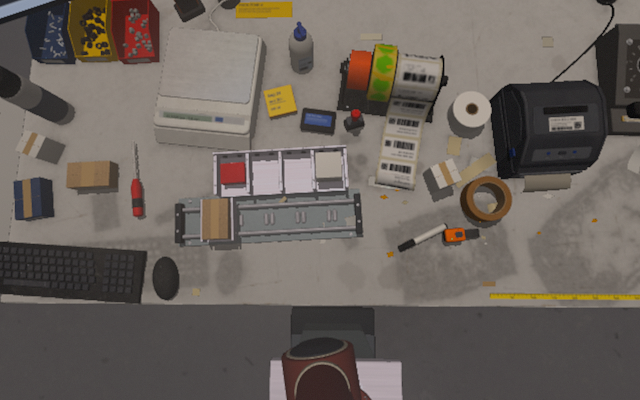

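```bash
python3 - <<'E'
from h import *
a=px2w('top',235.6,195.2,z=.0345);b=px2w('top',299.2,193.1,z=.0345);print(a,b,np.linalg.norm(a-b))
r=px2w('top',285.3,197.2,z=0);print('rack',r)
print('cl',px2w('top',198.4,218.3,z=.05)); print('cl scene',px2w('scene',244.4,249.8,z=.05))
print('carriage',px2w('top',224.7,223.4,z=0)); 
print('sc',px2w('scene',266.8,241.2,z=.0345),px2w('scene',309.2,227.9,z=.0345),px2w('scene',302,239.7,z=0))
im,_=get_image('top')
c=im[130:260,160:380]; cv2.imwrite('pics/crop.png',cv2.resize(c,None,fx=3.6,fy=3.6,interpolation=cv2.INTER_CUBIC))
c=im[130:260,380:500]
for q in ['white_carton','flat_carton','carton','scanner','marker','small_carton']:
    print(q,[(np.round(px2w('top',*r['centre'],z=.036 if q=='carton' else 0),3),round(r['p'],2)) for r in tip_of('top',q)[:2]])
for q in ['carton','carriage']:
    m=masks_of('top',q)[0]['region'].astype(np.uint8); print(q,cv2.minAreaRect(cv2.findNonZero(m)))
E
```

```text
[0.55079224 0.2492242  0.0345    ] [0.55640181 0.08926319 0.0345    ] 0.16005933334587558
rack [0.55086801 0.12800675 0.        ]
cl [0.49108218 0.33472664 0.05      ]
cl scene [0.48994018 0.3216477  0.05      ]
carriage [0.48234192 0.28328437 0.        ]
sc [0.53001547 0.24396326 0.0345    ] [0.53938721 0.10470573 0.0345    ] [0.54309397 0.12869245 0.        ]
white_carton [(array([0.632, 0.016, 0.   ]), 0.92)]
flat_carton [(array([0.606, 0.261, 0.   ]), 0.8)]
carton [(array([0.488, 0.283, 0.036]), 0.84)]
scanner [(array([ 0.458, -0.311,  0.   ]), 0.83)]
marker [(array([ 0.451, -0.219,  0.   ]), 0.61)]
small_carton [(array([ 0.603, -0.264,  0.   ]), 0.78), (array([0.49, 0.35, 0.  ]), 0.49)]
carton ((266.56256103515625, 194.2383270263672), (93.64994812011719, 188.0899200439453), 86.85504150390625)
carriage ((233.5, 218.0), (40.0, 5.0), 90.0)
```

View pics/crop.png

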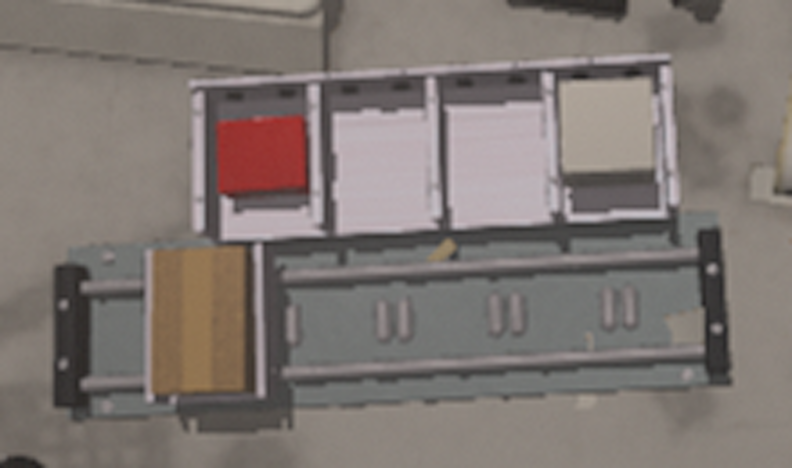

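```bash
python3 - <<'E'
from h import *
f=lambda x,y,z: px2w('top',160+x/3.6,130+y/3.6,z=z)
L=f(69,337,.032);Rr=f(711,303,.032);d=L-Rr;print('blocks',L,Rr,np.linalg.norm(d),np.arctan2(-d[0],d[1]))
# divider tops z=.07 ; walls at y=160,80,0,-80,-160 front noses
for x,y in [(198,236),(317,232),(435,228),(554,222),(672,215)]: print(f(x,y,.07))
# carton top corners z=.084
for x,y in [(155,250),(243,247),(246,393),(153,394)]: print('carton',f(x,y,.084))
for x,y in [(148,250),(150,398),(259,243),(262,395)]: print('cheek',f(x,y,.066))
E
```

```text
blocks [0.47915719 0.38873636 0.032     ] [ 0.50413746 -0.05615628  0.032     ] 0.4455933964141213 0.05609007592151701
[0.54459545 0.29028413 0.07      ]
[0.54745503 0.21007645 0.07      ]
[0.55030483 0.13078277 0.07      ]
[0.55450114 0.05106703 0.07      ]
[ 0.55936255 -0.02778167  0.07      ]
carton [0.53314705 0.31408629 0.084     ]
carton [0.53526572 0.25570995 0.084     ]
carton [0.439651   0.24962872 0.084     ]
carton [0.4387375  0.31036851 0.084     ]
cheek [0.53557863 0.32499494 0.066     ]
cheek [0.43658857 0.31830864 0.066     ]
cheek [0.54049235 0.24993721 0.066     ]
cheek [0.4388945  0.24374568 0.066     ]
```

```bash
python3 - <<'E'
from h import *
d=np.load('scene0.npy')
for u,v in [(60,60),(150,60),(185,100),(20,130),(265,160),(45,200),(172,165),(350,20),(250,90)]:
    print((u,v),np.round(px2w('scene',u,v,d=d[v,u]),3))
# top heights
dt=np.load('top0.npy'); c,M,p=cam('top')
v,u=np.mgrid[0:400,0:640]; r=np.stack([(u-c['cx'])/c['fx'],(v-c['cy'])/c['fy'],np.ones_like(u)],-1)*dt[...,None]
w=r@M.T+p; z=np.where(dt>0,w[...,2],0)
for x0 in np.arange(.3,.9,.1):
    print(round(x0,1),[ (round(y0,1),round(float(z[(abs(w[...,0]-x0-.05)<.05)&(abs(w[...,1]-y0-.05)<.05)].max(initial=-1)),2)) for y0 in np.arange(-.7,.7,.1)])
o=get_obs();print(R.from_rotvec(o['tool_rot']).as_matrix().round(3))
E
```

```text
(60, 60) [0.821 0.625 0.516]
(150, 60) [0.903 0.41  0.505]
(185, 100) [0.931 0.326 0.382]
(20, 130) [0.776 0.742 0.367]
(265, 160) [0.917 0.082 0.148]
(45, 200) [0.75  0.735 0.195]
(172, 165) [1.012 0.389 0.158]
(350, 20) [ 1.265 -0.519  0.627]
(250, 90) [ 1.251 -0.004  0.358]
0.3 [(np.float64(-0.7), 0.01), (np.float64(-0.6), 0.01), (np.float64(-0.5), 0.01), (np.float64(-0.4), 0.01), (np.float64(-0.3), 0.01), (np.float64(-0.2), 0.01), (np.float64(-0.1), 0.0), (np.float64(-0.0), 0.01), (np.float64(0.1), 0.01), (np.float64(0.2), 0.01), (np.float64(0.3), 0.03), (np.float64(0.4), 0.04), (np.float64(0.5), 0.03), (np.float64(0.6), 0.03)]
0.4 [(np.float64(-0.7), 0.01), (np.float64(-0.6), 0.01), (np.float64(-0.5), 0.05), (np.float64(-0.4), 0.05), (np.float64(-0.3), 0.04), (np.float64(-0.2), 0.02), (np.float64(-0.1), 0.04), (np.float64(-0.0), 0.03), (np.float64(0.1), 0.03), (np.float64(0.2), 0.09), (np.float64(0.3), 0.09), (np.float64(0.4), 0.03), (np.float64(0.5), 0.03), (np.float64(0.6), 0.03)]
0.5 [(np.float64(-0.7), 0.01), (np.float64(-0.6), 0.09), (np.float64(-0.5), 0.09), (np.float64(-0
[... 1085 characters left out ...]
.4), 0.05), (np.float64(-0.3), 0.16), (np.float64(-0.2), 0.17), (np.float64(-0.1), 0.17), (np.float64(-0.0), 0.18), (np.float64(0.1), 0.1), (np.float64(0.2), 0.08), (np.float64(0.3), 0.07), (np.float64(0.4), 0.34), (np.float64(0.5), 0.38), (np.float64(0.6), 0.36)]
0.9 [(np.float64(-0.7), 0.08), (np.float64(-0.6), 0.01), (np.float64(-0.5), 0.01), (np.float64(-0.4), 0.01), (np.float64(-0.3), 0.01), (np.float64(-0.2), 0.13), (np.float64(-0.1), 0.13), (np.float64(-0.0), 0.18), (np.float64(0.1), 0.12), (np.float64(0.2), 0.08), (np.float64(0.3), 0.07), (np.float64(0.4), 0.07), (np.float64(0.5), 0.07), (np.float64(0.6), 0.07)]
[[ 0.     0.962  0.274]
 [-0.     0.274 -0.962]
 [-1.     0.     0.   ]]
```

Request:
carry_out(increments=[[[0,0,-0.3],[0.9,0.7,0],0],[[0,0,-0.3],[0.9,0.7,0],0],[[0,0,-0.3],[0.9,0.7,0],0],[[0,0,-0.3],[0.9,0.7,0],0],[[0,0,-0.3],[0.9,0.7,0],0],[[0,0,-0.3],[0.9,0.7,0],0],[[0,0,-0.3],[0.9,0.7,0],0],[[0,0,-0.1],[0.9,0.7,0],0]])

```text
t: 1.95
tool_pos: [0.3177, -0.4862, 0.4049]
tool_rot: [1.177, 1.229, -1.178]
contact_force: [0.2, 0.0, -0.2]
opening: -0.0001
```

Request:
carry_out(increments=[[[0,0,0],[0.9,0.9,0],0],[[0,0,0],[0.9,0.9,0],0],[[0,0,0],[0.9,0.9,0],0],[[0,0,0],[0.9,0.9,0],0],[[0,0,0],[0.9,0.9,0],0],[[0,0,0],[0.9,0.9,0],0],[[0,0,0],[0.9,0.9,0],0],[[0,0,0],[0.9,0.9,0],0]])

```text
t: 2.75
tool_pos: [0.467, -0.3359, 0.4057]
tool_rot: [1.177, 1.226, -1.179]
contact_force: [-0.7, 0.6, -0.6]
opening: -0.0003
```

Request:
carry_out(increments=[[[0,0,0],[0,1,0],0],[[0,0,0],[0,1,0],0],[[0,0,0],[0,1,0],0],[[0,0,0],[0,1,0],0],[[0,0,0],[0,1,0],0],[[0,0,0],[0,1,0],0],[[0,0,0],[0,1,0],0],[[0,0,0],[0,1,0],0]])

```text
t: 3.55
tool_pos: [0.4639, -0.1672, 0.4053]
tool_rot: [1.175, 1.228, -1.181]
contact_force: [0.1, -0.7, -0.3]
opening: -0.0003
```

Request:
carry_out(increments=[[[0,0,0],[0,1,0],0],[[0,0,0],[0,1,0],0],[[0,0,0],[0,1,0],0],[[0,0,0],[0,1,0],0],[[0,0,0],[0,1,0],0],[[0,0,0],[0,1,0],0],[[0,0,0],[0,1,0],0],[[0,0,0],[0,1,0],0]])

```text
t: 4.35
tool_pos: [0.4571, -0.0, 0.4049]
tool_rot: [1.176, 1.225, -1.185]
contact_force: [0.5, 0.4, 0.6]
opening: 0.0001
```

Request:
carry_out(increments=[[[0,0,0],[0,1,0],0],[[0,0,0],[0,1,0],0],[[0,0,0],[0,1,0],0],[[0,0,0],[0,1,0],0],[[0,0,0],[0,1,0],0],[[0,0,0],[0,1,0],0],[[0,0,0],[0,1,0],0],[[0,0,0],[0,1,0],0]])

```text
t: 5.15
tool_pos: [0.4504, 0.1653, 0.4046]
tool_rot: [1.176, 1.222, -1.187]
contact_force: [0.6, -0.8, 0.3]
opening: 0.0002
```

Request:
carry_out(increments=[[[0,0,0],[0,1,0],0],[[0,0,0],[0,1,0],0],[[0,0,0],[0,1,0],0],[[0,0,0],[0,1,0],0],[[0,0,0],[0,1,0],0],[[0,0,0],[0,1,0],0],[[0,0,0],[0,1,0],0],[[0,0,0],[0,1,0],0]])

```text
t: 5.95
tool_pos: [0.4446, 0.3289, 0.4046]
tool_rot: [1.175, 1.219, -1.19]
contact_force: [1.0, -0.2, 0.9]
opening: -0.0002
```

Request:
carry_out(increments=[[[0,0,0],[0.7,0.8,0],0],[[0,0,0],[0.7,0.8,0],0],[[0,0,0],[0.7,0.8,0],0],[[0,0,0],[0,0,-1],0],[[0,0,0],[0,0,-1],0],[[0,0,0],[0,0,-1],0],[[0,0,0],[0,0,-1],0],[[0,0,0],[0,0,-1],0]])

```text
t: 6.75
tool_pos: [0.4845, 0.3783, 0.3071]
tool_rot: [1.178, 1.216, -1.182]
contact_force: [-0.3, -0.3, -0.4]
opening: -0.0001
```

```bash
python3 - <<'E'
from h import *
im,_=get_image('top'); cv2.imwrite('pics/t1.png',cv2.resize(im[130:280,140:380],None,fx=3.3,fy=3.3))
o=get_obs();print(o['tool_pos'],R.from_rotvec(o['tool_rot']).as_matrix().round(3),o['q'].round(3))
E
```

```text
[0.48334226 0.37756317 0.30261275] [[-0.     0.999  0.037]
 [-0.012  0.037 -0.999]
 [-1.    -0.001  0.012]] [ 0.544  0.109  1.728 -0.01   1.31   2.08 ]
```

View pics/t1.png

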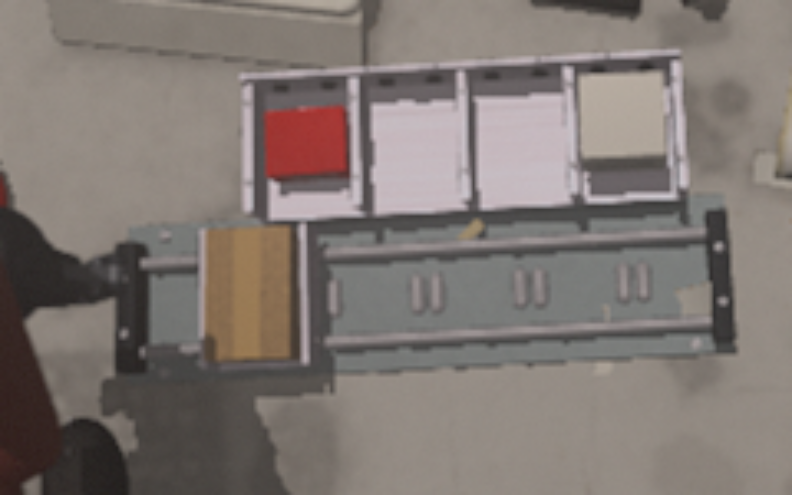

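Request:
carry_out(increments=[[[0.12,0,0.15],[0,0,-0.9],0],[[0,0,0],[0,0,-0.9],0],[[0,0,0],[0,0,-0.9],0],[[0,0,0],[0,0,-0.9],0],[[0,0,0],[0,0,-0.7],0],[[0,0,0],[0.1,0,0],0]])

```text
t: 7.4
tool_pos: [0.4832, 0.3753, 0.2159]
tool_rot: [1.169, 1.233, -1.172]
contact_force: [0.7, 0.0, 0.1]
opening: 0.0004
```

Request:
carry_out(increments=[[[0,0,0],[0.03,-0.5,0],0],[[0,0,0],[0.03,-0.5,0],0],[[0,0,0],[0.03,-0.5,0],0],[[0,0,0],[0.02,-0.3,0],0],[[0,0,0],[0.02,-0.3,0],0],[[0,0,0],[0.02,-0.3,0],0]])

```text
t: 8.0
tool_pos: [0.4878, 0.324, 0.2204]
tool_rot: [1.175, 1.232, -1.166]
contact_force: [0.1, 1.4, -1.8]
opening: 0.0001
```

```bash
cat > look.py <<'E'
from h import *
import sys
im,_=get_image('top'); cv2.imwrite(sys.argv[1],cv2.resize(im[130:280,140:380],None,fx=3.3,fy=3.3,interpolation=cv2.INTER_CUBIC))
o=get_obs();print(o['tool_pos'].round(4),o['contact_force'].round(1));print(R.from_rotvec(o['tool_rot']).as_matrix().round(3))
for n in ['top','scene']:
    for q,z in [('carriage',0),('carriage_left',.05),('carton',.036)]:
        print(n,q,[(np.round(px2w(n,*r['centre'],z=z),4),round(r['p'],2)) for r in tip_of(n,q)[:2]])
E
python3 look.py pics/t2.png
```

```text
[0.4879 0.3233 0.2203] [ 0.6 -1.8  0.1]
[[ 0.004  0.999  0.051]
 [ 0.002  0.051 -0.999]
 [-1.     0.004 -0.002]]
top carriage [(array([0.4922, 0.2785, 0.    ]), 0.65)]
top carriage_left [(array([0.4895, 0.3067, 0.05  ]), 0.7)]
top carton [(array([0.4919, 0.3088, 0.036 ]), 0.21)]
scene carriage [(array([0.4812, 0.2852, 0.    ]), 0.71), (array([0.6196, 0.0706, 0.    ]), 0.22)]
scene carriage_left [(array([0.4899, 0.3216, 0.05  ]), 0.75)]
scene carton [(array([0.475 , 0.2878, 0.036 ]), 0.93)]
```

View pics/t2.png

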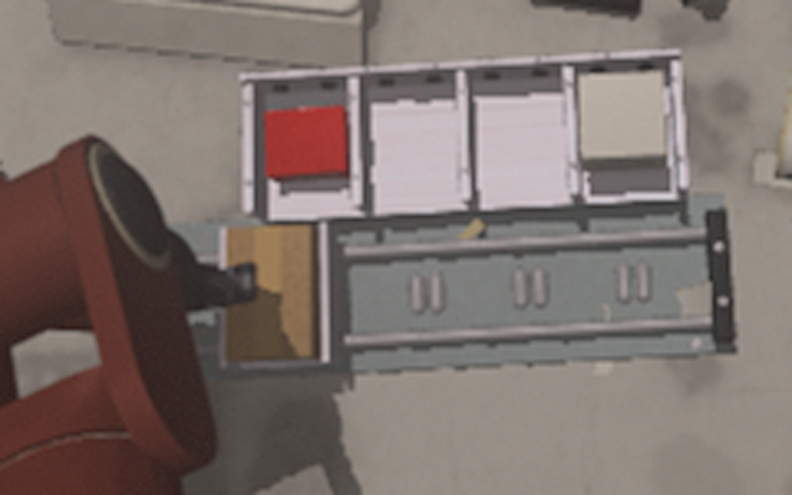

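Request:
carry_out(increments=[[[0,0,0],[0.02,-0.4,-0.1],0],[[0,0,0],[0.02,-0.4,-0.1],0],[[0,0,0],[0.02,-0.4,0],0],[[0,0,0],[0.02,-0.4,0],0],[[0,0,0],[0.02,-0.4,0],0],[[0,0,0],[0.02,-0.4,0],0]])

```text
t: 8.95
tool_pos: [0.4904, 0.2782, 0.2182]
tool_rot: [1.184, 1.239, -1.156]
contact_force: [0.4, 1.5, 0.6]
opening: -0.0002
```

Request:
carry_out(increments=[[[0,0,0],[0.02,-0.4,0],0],[[0,0,0],[0.02,-0.4,0],0],[[0,0,0],[0.02,-0.4,0],0],[[0,0,0],[0.02,-0.4,0],0]])

```text
t: 9.35
tool_pos: [0.4924, 0.2426, 0.2183]
tool_rot: [1.184, 1.238, -1.157]
contact_force: [0.3, 1.0, 0.0]
opening: -0.0002
```

Request:
carry_out(increments=[[[0,0,0],[0.01,-0.3,0],0],[[0,0,0],[0.01,-0.3,0],0]])

```text
t: 9.55
tool_pos: [0.4929, 0.2299, 0.2183]
tool_rot: [1.188, 1.239, -1.155]
contact_force: [1.9, 6.0, -1.3]
opening: -0.0
```

Request:
carry_out(increments=[[[0,0,0],[0.01,-0.15,0],0]])

```text
t: 9.65
tool_pos: [0.493, 0.2263, 0.2181]
tool_rot: [1.187, 1.239, -1.156]
contact_force: [0.2, 0.1, 0.4]
opening: -0.0001
```

Request:
carry_out(increments=[[[0,0,0],[0.01,-0.15,0],0]])

```text
t: 9.75
tool_pos: [0.4932, 0.223, 0.2181]
tool_rot: [1.188, 1.239, -1.156]
contact_force: [0.7, 1.9, 0.6]
opening: -0.0002
```

Request:
carry_out(increments=[[[0,0,0],[0.01,-0.15,0],0]])

```text
t: 9.85
tool_pos: [0.4934, 0.2196, 0.2181]
tool_rot: [1.187, 1.239, -1.156]
contact_force: [0.9, 2.9, 1.5]
opening: 0.0002
```

Request:
carry_out(increments=[[[0,0,0],[0.01,-0.15,0],0]])

```text
t: 9.95
tool_pos: [0.4934, 0.2176, 0.2182]
tool_rot: [1.192, 1.243, -1.154]
contact_force: [-0.0, 12.5, -1.5]
opening: -0.0003
```

Request:
carry_out(increments=[[[0,0,0],[0.01,-0.15,0],0]])

```text
t: 10.05
tool_pos: [0.4935, 0.2153, 0.2183]
tool_rot: [1.195, 1.245, -1.153]
contact_force: [0.1, 7.0, -1.5]
opening: 0.0001
```

Request:
carry_out(increments=[[[0,0,0],[0.01,-0.15,0],0]])

```text
t: 10.15
tool_pos: [0.4936, 0.2129, 0.2183]
tool_rot: [1.197, 1.247, -1.151]
contact_force: [0.1, 5.1, -1.1]
opening: -0.0001
```

Request:
carry_out(increments=[[[0,0,0],[0.01,-0.15,0],0]])

```text
t: 10.25
tool_pos: [0.4937, 0.2103, 0.2183]
tool_rot: [1.198, 1.248, -1.15]
contact_force: [-0.1, 3.7, -0.8]
opening: 0.0001
```

Request:
carry_out(increments=[[[0,0,0],[0.02,-0.4,0],0],[[0,0,0],[0.02,-0.4,0],0],[[0,0,0],[0.02,-0.4,0],0],[[0,0,0],[0.02,-0.4,0],0],[[0,0,0],[0.02,-0.4,0],0],[[0,0,0],[0.01,-0.2,0],0],[[0,0,0],[0.01,-0.2,0],0]])

```text
t: 10.95
tool_pos: [0.4964, 0.1575, 0.2182]
tool_rot: [1.197, 1.246, -1.151]
contact_force: [1.1, 2.0, -0.2]
opening: -0.0
```

```bash
python3 look.py pics/t3.png
```

```text
[0.4963 0.1571 0.2181] [ 0.6  0.5 -0.9]
[[ 0.009  0.999  0.051]
 [ 0.028  0.05  -0.998]
 [-1.     0.01  -0.027]]
top carriage [(array([0.5043, 0.107 , 0.    ]), 0.7)]
top carriage_left []
top carton [(array([0.5072, 0.1076, 0.036 ]), 0.76)]
scene carriage [(array([0.4812, 0.2852, 0.    ]), 0.71), (array([0.6196, 0.0706, 0.    ]), 0.22)]
scene carriage_left [(array([0.4899, 0.3216, 0.05  ]), 0.75)]
scene carton [(array([0.475 , 0.2878, 0.036 ]), 0.93)]
```

View pics/t3.png

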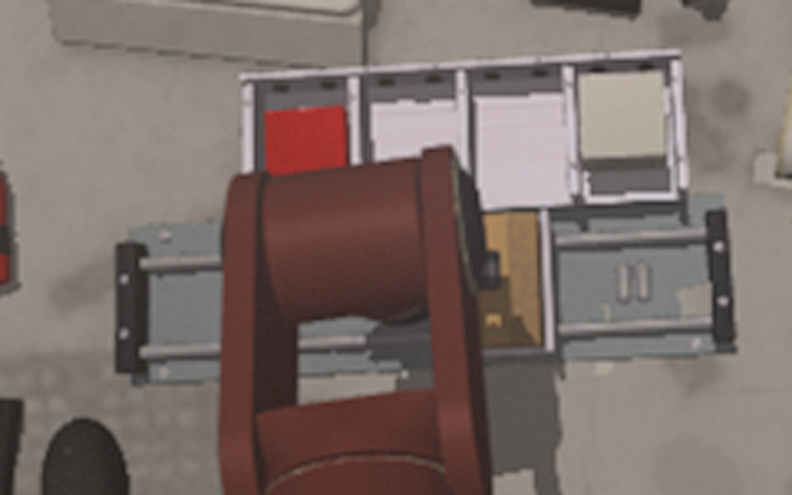

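```bash
python3 - <<'E'
from h import *
for y,r in [(.2196,[1.187,1.239,-1.156]),(.2176,[1.192,1.243,-1.154]),(.2153,[1.195,1.245,-1.153]),(.1575,[1.197,1.246,-1.151])]:
    x=R.from_rotvec(r).as_matrix()[:,0]; print(y,x.round(4),y+.15*x[1])
E
```

```text
0.2196 [ 0.0087  0.0169 -0.9998] 0.22213431038737186
0.2176 [ 0.0084  0.0228 -0.9997] 0.22102433419332487
0.2153 [ 0.0083  0.0261 -0.9996] 0.21921486802548235
0.1575 [ 0.0093  0.0284 -0.9996] 0.16176175317137903
```

Request:
carry_out(increments=[[[-0.12,0,0],[0,-0.1,0],0],[[-0.12,0,0],[0,-0.1,0],0],[[0,0,0],[0.01,-0.1,0],0]])

```text
t: 11.6
tool_pos: [0.4962, 0.1545, 0.218]
tool_rot: [1.184, 1.234, -1.159]
contact_force: [-0.2, 7.8, -1.0]
opening: -0.0004
```

Request:
carry_out(increments=[[[0,0,0],[0.01,-0.1,0],0]])

```text
t: 11.7
tool_pos: [0.4962, 0.1537, 0.2181]
tool_rot: [1.187, 1.236, -1.158]
contact_force: [-0.6, 9.6, -0.7]
opening: 0.0003
```

Request:
carry_out(increments=[[[0,0,0],[0.01,-0.1,0],0]])

```text
t: 11.8
tool_pos: [0.4962, 0.1529, 0.2181]
tool_rot: [1.19, 1.239, -1.156]
contact_force: [-0.6, 8.8, -1.1]
opening: 0.0001
```

Request:
carry_out(increments=[[[0,0,0],[0.01,-0.15,0],0]])

```text
t: 11.9
tool_pos: [0.4962, 0.1513, 0.2182]
tool_rot: [1.193, 1.242, -1.154]
contact_force: [0.2, 9.4, 0.1]
opening: -0.0003
```

Request:
carry_out(increments=[[[0,0,0],[0.01,-0.15,0],0]])

```text
t: 12.0
tool_pos: [0.4963, 0.1494, 0.2182]
tool_rot: [1.196, 1.244, -1.152]
contact_force: [0.3, 6.8, -0.5]
opening: -0.0
```

```bash
python3 look.py pics/t4.png
```

```text
[0.4963 0.149  0.2182] [-0.3  3.4 -1.3]
[[ 0.009  0.999  0.051]
 [ 0.026  0.05  -0.998]
 [-1.     0.011 -0.025]]
top carriage [(array([0.4997, 0.0973, 0.    ]), 0.46)]
top carriage_left []
top carton [(array([0.5015, 0.0934, 0.036 ]), 0.81)]
scene carriage [(array([0.4812, 0.2852, 0.    ]), 0.71), (array([0.6196, 0.0706, 0.    ]), 0.22)]
scene carriage_left [(array([0.4899, 0.3216, 0.05  ]), 0.75)]
scene carton [(array([0.475 , 0.2878, 0.036 ]), 0.93)]
```

View pics/t4.png

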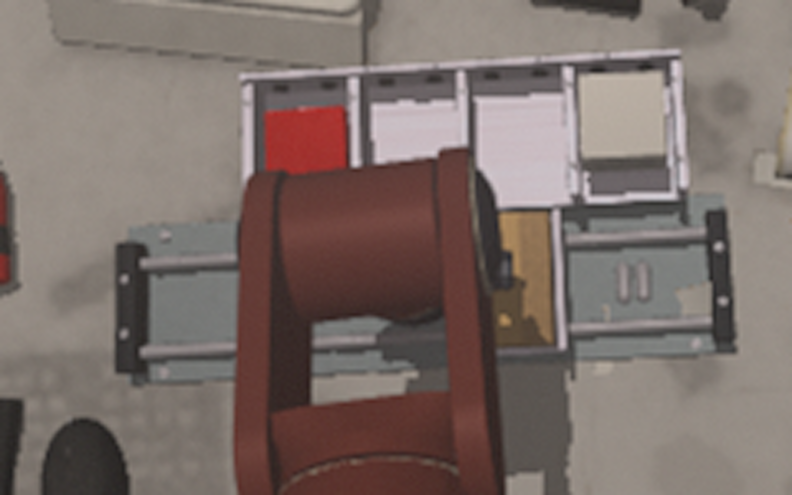

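```bash
cat > prof.py <<'E'
from h import *
o=np.array([.551,.130]);th=.052
ex=np.array([np.cos(th),np.sin(th)]);ey=np.array([-np.sin(th),np.cos(th)])
im,_=get_image('top');g=cv2.cvtColor(im,cv2.COLOR_BGR2GRAY).astype(np.float32)
def prof(x0,x1,z,ys):
    out=[]
    for y in ys:
        pts=[w2px('top',np.r_[o+x*ex+y*ey,z]) for x in np.linspace(x0,x1,15)]
        m=np.array(pts,np.float32); out.append(cv2.remap(g,m[:,0:1],m[:,1:2],cv2.INTER_LINEAR).mean())
    return np.array(out)
ys=np.arange(-.100,-.055,.002)
a=prof(-.09,-.02,.066,ys);b=prof(.01,.09,.07,ys)
for y,p,q in zip(ys,a,b): print(round(y*1000),round(float(p)),round(float(q)))
E
python3 prof.py
```

```text
-100 124 149
-98 125 148
-96 124 148
-94 123 148
-92 124 149
-90 124 157
-88 122 165
-86 122 150
-84 122 126
-82 123 144
-80 123 179
-78 124 192
-76 121 181
-74 102 176
-72 79 178
-70 93 184
-68 151 183
-66 178 184
-64 147 183
-62 95 184
-60 86 184
-58 107 184
-56 117 185
```

Request:
carry_out(increments=[[[0,0,0],[0.01,-0.2,0],0],[[0,0,0],[0.01,-0.15,0],0]])

```text
t: 12.6
tool_pos: [0.4968, 0.1415, 0.2182]
tool_rot: [1.193, 1.242, -1.153]
contact_force: [-0.2, 1.7, -0.2]
opening: -0.0002
```

Request:
carry_out(increments=[[[0,0,0],[0.01,-0.1,0],0]])

```text
t: 12.7
tool_pos: [0.497, 0.139, 0.2181]
tool_rot: [1.192, 1.242, -1.154]
contact_force: [-0.2, 4.2, 0.5]
opening: -0.0003
```

```bash
python3 prof.py | sed -n 9,22p; python3 -c "
from h import *
o=get_obs();x=R.from_rotvec(o['tool_rot']).as_matrix()[:,0];print(o['tool_pos'],x,o['tool_pos'][1]+.15*x[1],o['contact_force'])"
```

```text
-84 105 126
-82 83 144
-80 89 179
-78 148 192
-76 177 181
-74 152 176
-72 103 178
-70 89 183
-68 108 183
-66 117 183
-64 116 183
-62 116 184
-60 114 184
-58 112 184
[0.49702478 0.13892861 0.21811275] [ 0.0089234   0.02256741 -0.9997055 ] 0.14231372216110988 [ 0.65319336  0.58543778 -0.50349625]
```

Request:
carry_out(increments=[[[-0.1,0,0],[0,0.4,0],0],[[-0.1,0,0],[0,0.8,0],0],[[0,0.09,0],[0,0,1],0],[[0,0,0],[0,0,1],0],[[0,0,0],[-0.5,0,1],0],[[0,0,0],[-1,0,1],0],[[0,0,0],[-1,0,0],0],[[0,0,0],[-1,0,0],0]])

```text
t: 13.55
tool_pos: [0.4262, 0.1637, 0.3011]
tool_rot: [1.165, 1.225, -1.179]
contact_force: [0.1, 0.9, 0.4]
opening: -0.0002
```

```bash
python3 prof.py | sed -n 9,22p; python3 look.py pics/t5.png;python3 - <<'E'
from h import *
print(get_obs()['t'])
im,_=get_image('scene');print([(np.round(px2w('scene',*r['centre'],z=.036),4),r['p']) for r in tip_of('scene','carton')])
E
```

```text
-84 103 125
-82 83 143
-80 92 177
-78 149 189
-76 175 179
-74 149 173
-72 102 176
-70 91 182
-68 109 182
-66 117 181
-64 116 182
-62 116 182
-60 115 182
-58 116 182
[0.4255 0.1638 0.3005] [ 0.8 -0.1  0.5]
[[-0.002  0.999  0.05 ]
 [-0.01   0.05  -0.999]
 [-1.    -0.002  0.01 ]]
top carriage [(array([0.499 , 0.0842, 0.    ]), 0.67), (array([0.5496, 0.2585, 0.    ]), 0.45)]
top carriage_left [(array([0.4996, 0.1277, 0.05  ]), 0.59)]
top carton [(array([0.4985, 0.0834, 0.036 ]), 0.92), (array([0.5422, 0.1217, 0.036 ]), 0.66)]
scene carriage [(array([0.4812, 0.2852, 0.    ]), 0.71), (array([0.6196, 0.0706, 0.    ]), 0.22)]
scene carriage_left [(array([0.4899, 0.3216, 0.05  ]), 0.75)]
scene carton [(array([0.475 , 0.2878, 0.036 ]), 0.93)]
13.95
[(array([0.4893, 0.0923, 0.036 ]), 0.9)]
```

View pics/t5.png

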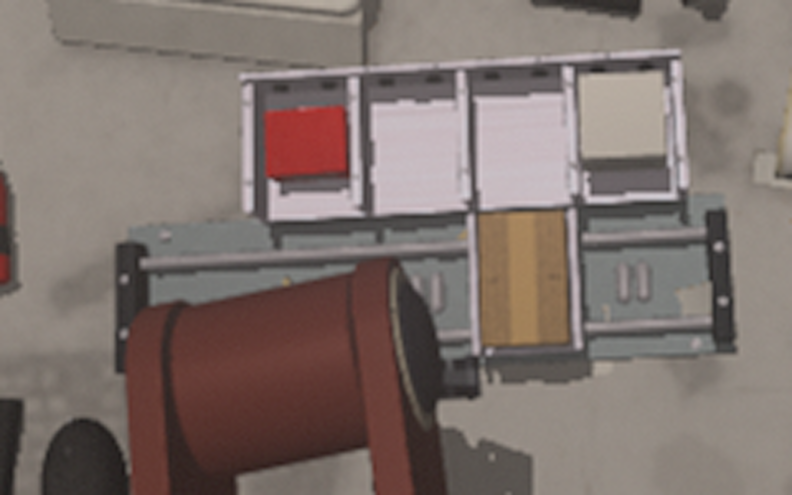

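Request:
carry_out(increments=[[[0,0,0],[-0.5,-0.9,0],0],[[0,0,0],[-0.2,-0.9,0],0],[[0,0,0],[0,-0.9,0],0],[[0,0,0],[0,-0.9,0],0],[[0,0,0],[0,-0.5,-0.5],0],[[0,0,0],[0,0,-1],0],[[0,0,0],[0,0,-1],0],[[0,0,0],[0,0,-0.5],0]])

```text
t: 14.85
tool_pos: [0.4151, 0.078, 0.2382]
tool_rot: [1.167, 1.224, -1.179]
contact_force: [0.0, 0.4, 0.1]
opening: 0.0002
```

Request:
carry_out(increments=[[[0.08,0,0],[0,0.25,-0.4],0],[[0,0,0],[0,0.05,-0.4],0],[[0,0,0],[0,0,-0.1],0],[[0,0,0],[0,0,0],0]])

```text
t: 15.25
tool_pos: [0.4148, 0.0849, 0.217]
tool_rot: [1.171, 1.234, -1.177]
contact_force: [-0.8, -0.6, 0.5]
opening: 0.0001
```

```bash
python3 look.py pics/t6.png | head -4
```

```text
[0.4148 0.0849 0.2172] [-0.1  0.2 -0.2]
[[-0.004  0.999  0.048]
 [-0.001  0.048 -0.999]
 [-1.    -0.004  0.001]]
```

View pics/t6.png

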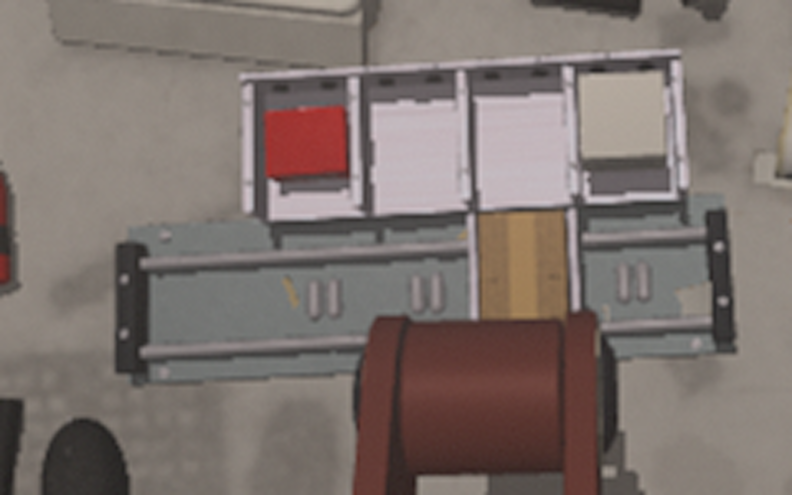

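Request:
carry_out(increments=[[[0,0,0],[0.4,0.02,0],0],[[0,0,0],[0.4,0.02,0],0],[[0,0,0],[0.4,0.02,0],0],[[0,0,0],[0.4,0.02,0],0],[[0,0,0],[0.4,0.02,0],0],[[0,0,0],[0.4,0.02,0],0]])

```text
t: 16.2
tool_pos: [0.4662, 0.0872, 0.2175]
tool_rot: [1.171, 1.235, -1.179]
contact_force: [-3.0, 0.3, 1.3]
opening: 0.0
```

```bash
python3 look.py pics/t7.png | head -4
```

```text
[0.4673 0.0871 0.2179] [-1.1 -0.5 -0.1]
[[-0.004  0.999  0.047]
 [-0.001  0.047 -0.999]
 [-1.    -0.004  0.001]]
```

View pics/t7.png

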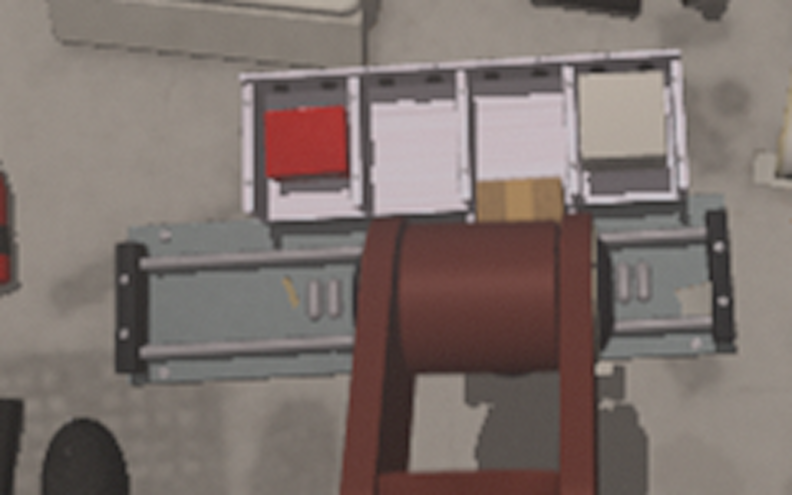

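Request:
carry_out(increments=[[[0,0,0],[0.4,0.02,0],0],[[0,0,0],[0.4,0.02,0],0],[[0,0,0],[0.4,0.02,0],0],[[0,0,0],[0.4,0.02,0],0],[[0,0,0],[0.4,0.02,0],0],[[0,0,0],[0.3,0.02,0],0],[[0,0,0],[0.3,0.02,0],0]])

```text
t: 17.25
tool_pos: [0.5203, 0.0902, 0.2167]
tool_rot: [1.17, 1.237, -1.181]
contact_force: [-1.9, 0.1, 0.0]
opening: -0.0001
```

```bash
python3 look.py pics/t8.png | head -4
```

```text
[0.5211 0.0902 0.217 ] [-0.1 -0.7 -0.4]
[[-0.007  0.999  0.047]
 [-0.001  0.047 -0.999]
 [-1.    -0.007  0.001]]
```

View pics/t8.png

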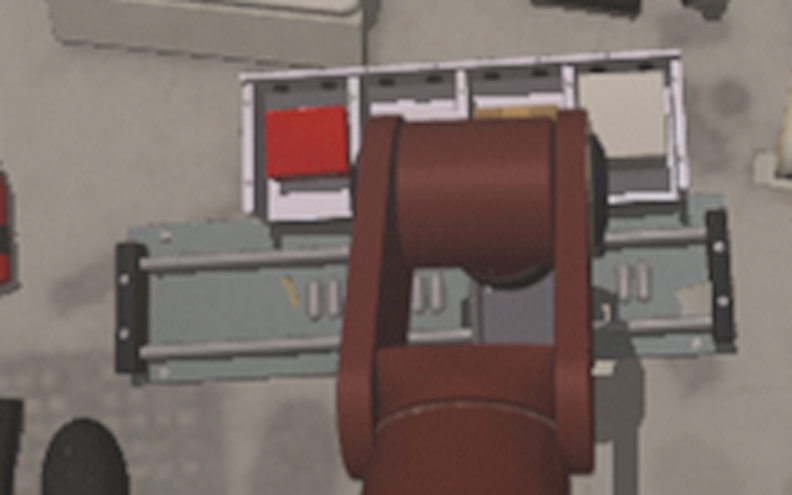

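Request:
carry_out(increments=[[[0,0,0],[0.3,0.02,0],0],[[0,0,0],[0.3,0.02,0],0],[[0,0,0],[0.2,0.01,0],0]])

```text
t: 17.9
tool_pos: [0.5353, 0.0913, 0.2165]
tool_rot: [1.168, 1.238, -1.182]
contact_force: [-2.6, -0.5, 1.4]
opening: -0.0
```

Request:
carry_out(increments=[[[0,0,0],[0.15,0.01,0],0]])

```text
t: 18.0
tool_pos: [0.5386, 0.0915, 0.2164]
tool_rot: [1.168, 1.239, -1.183]
contact_force: [-2.1, 0.2, 2.9]
opening: -0.0001
```

Request:
carry_out(increments=[[[0,0,0],[0.15,0.01,0],0]])

```text
t: 18.1
tool_pos: [0.5419, 0.0917, 0.2163]
tool_rot: [1.168, 1.239, -1.183]
contact_force: [-1.7, -0.9, 0.3]
opening: 0.0
```

Request:
carry_out(increments=[[[0,0,0],[0.15,0.01,0],0]])

```text
t: 18.2
tool_pos: [0.5451, 0.092, 0.2162]
tool_rot: [1.168, 1.24, -1.184]
contact_force: [-3.0, 0.5, 1.1]
opening: 0.0001
```

Request:
carry_out(increments=[[[0,0,0],[0.1,0,0],0]])

```text
t: 18.3
tool_pos: [0.5474, 0.0919, 0.2162]
tool_rot: [1.168, 1.24, -1.184]
contact_force: [-2.7, -0.3, 1.9]
opening: 0.0001
```

Request:
carry_out(increments=[[[0,0,0],[0.1,0,0],0]])

```text
t: 18.4
tool_pos: [0.5491, 0.092, 0.216]
tool_rot: [1.166, 1.242, -1.186]
contact_force: [-10.5, -1.9, 4.1]
opening: -0.0
```

Request:
carry_out(increments=[[[0,0,0],[0.1,0,0],0]])

```text
t: 18.5
tool_pos: [0.5499, 0.092, 0.2152]
tool_rot: [1.162, 1.247, -1.191]
contact_force: [-12.6, -0.4, 4.7]
opening: -0.0001
```

Request:
carry_out(increments=[[[0,0,0],[-0.5,-0.02,0],0],[[0,0,0],[-1,-0.05,0],0],[[0,0,0],[-1,-0.05,0],0],[[0,0,0],[-1,-0.05,0.3],0],[[0,0,0],[-1,-0.05,1],0],[[0,0,0],[-1,-0.05,1],0],[[0,0,0],[-1,0,1],0],[[0,0,0],[-0.5,0,1],0]])

```text
t: 19.3
tool_pos: [0.4044, 0.0861, 0.3016]
tool_rot: [1.168, 1.24, -1.184]
contact_force: [0.7, 0.1, 0.4]
opening: 0.0002
```

```bash
python3 look.py pics/t9.png; python3 - <<'E'
from h import *
im,_=get_image('scene');cv2.imwrite('pics/s9.png',cv2.resize(im[170:300,190:400],None,fx=3.6,fy=3.6,interpolation=cv2.INTER_CUBIC))
print([(np.round(px2w('scene',*r['centre'],z=.036),4),r['p']) for r in tip_of('scene','carton')])
E
```

```text
[0.405  0.0862 0.3054] [2.9 0.9 1.3]
[[-0.008  0.999  0.047]
 [-0.001  0.047 -0.999]
 [-1.    -0.008  0.001]]
top carriage [(array([0.5028, 0.0891, 0.    ]), 0.69)]
top carriage_left [(array([0.5   , 0.1323, 0.05  ]), 0.94)]
top carton [(array([0.6131, 0.0892, 0.036 ]), 0.75)]
scene carriage [(array([0.5137, 0.0864, 0.    ]), 0.72)]
scene carriage_left [(array([0.4977, 0.1329, 0.05  ]), 0.91), (array([ 0.3873, -0.2458,  0.05  ]), 0.46)]
scene carton [(array([0.4893, 0.0923, 0.036 ]), 0.9)]
[(array([0.6005, 0.0888, 0.036 ]), 0.84)]
```

View pics/t9.png

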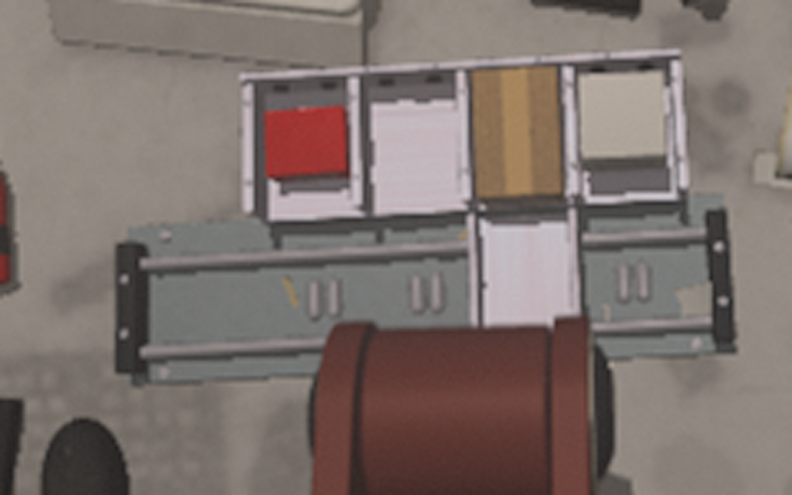

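View pics/s9.png

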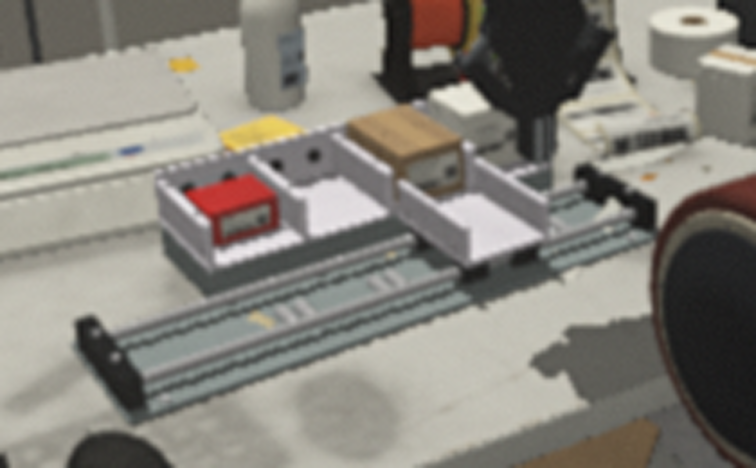

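```bash
python3 -c "
from h import *
print(get_obs()['dq'].round(3)); print(finish_job())"
```

```text
[-0.003 -0.001 -0.003 -0.002  0.001  0.   ]
the job is handed in; nothing more can be done
None
```

I pushed the carriage along the rail with the closed fingertips, past the first two bays, to the third one. I then pushed the carton straight off it into that bay and handed the job in at about 20 s; the hand-in gave no verdict.

**Carriage:** From the pictures it sat about 1 mm from square before the third bay. It did not move when I drew the finger away, and the carton was still aboard between the cheeks. I did not see the click as such; the force pattern and the 80 mm spacing from the second bay's click both fit it.

**Carton:** The push force stayed around 2–3 N, then rose to 10–12 N at the end, which I took as contact with the buffers. The finger stopped about 6 mm further in than I had worked out from the pictures. The last pictures show the carton flat and lengthwise in the third bay, centred to about 1 mm and up against the back wall. Its near end is about level with the divider noses.

**Disagreement:** The networks' two estimates of the carton's depth differed by about 13 mm (top camera x 0.613 m, scene camera 0.6005 m). I relied on the force rise and the picture instead.

**Everything else:** The red and white cartons in the other bays look unmoved in the pictures. The arm stayed well above the scanner, marker and upright carton, though I took no final measurement of them.

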